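# Rock the ball sorter's seesaw gate over and feed the next ball down the left chute

### The job

The seesaw gate of the ball sorter is tipped towards the chute on the robot's right. With a fingertip, press down its raised left end until the gate has rocked fully over, then push the waiting boxwood ball off its cradle towards the gate, so that it rolls down the left chute and comes to rest at the chute's end. Only press and push: pick nothing up, and leave the chess pieces, the tools on the turntable and the ball already in the right chute where they are.

Things in the scene. Friction and masses are not known exactly. Their poses are not given: they have to be found in the camera images.
- sorter: Fixed plywood ball sorter, 245 mm deep (x) by 270 mm wide (y); it cannot move, but stands differently each time. Origin on the bench right under the middle of the gate's pivot. Its x axis points level from the pivot back to the feed cradle (away from the robot), its y axis to the robot's left, z up. A seesaw gate tips left or right; an open chute on each side runs down towards the robot
- gate_mid (a point): Middle of the gate's pivot, 85 mm above the bench. The wooden gate turns about the sorter's x axis and reaches 75 mm to either side. 20 mm in front of this point an upright fence, 26 mm high, runs along the gate: the ball lane is behind it, the 34 mm wide strip with the red press pads in front. A post before the strip (66 mm in front, 30 mm wide) reaches 95 mm above the bench
- gate (a joint): Tilt of the seesaw gate, rad. -0.25: right end fully down on its stop (feeds the right chute); +0.25: left end fully down (feeds the left chute); 0: level. It turns with slight friction (about 1.5 N at a pad moves it) and stays where it is left; it does not spring back
- pad_left (a point): Centre of the top of the red round press pad, 28 mm across, on the front strip near the gate's left end; it moves with the gate. It lies 39 mm in front of the pivot's middle (sorter -x), 56 mm to the left and, with the gate level, 7 mm above it: about 106 mm above the bench with the right end down, 78 mm with the left end down. Pressing it down tips the gate to the left
- pad_right (a point): Centre of the top of the same red pad near the gate's right end (56 mm to the right of the pivot)
- cradle (a point): Place of the waiting ball's centre on the feed sill: 75 mm behind the pivot (sorter x), 115.5 mm above the bench. The ball sits in a shallow dip between two brass cross bars; a push under 1 N takes it out. Side rails, 44 mm over their outsides, reach 108 mm above the bench; the sill ends 17 mm behind the ball, open behind. In front a ramp leads to the gate: past the bar the ball rolls on by itself
- ball_center (a point): Centre of the waiting boxwood ball, 28 mm across, about 13 g, loose on the cradle. Pushed in the sorter's -x direction (towards the robot) it rolls down onto the gate
- ball: The waiting boxwood ball itself; take its place from ball_center
- sorted_ball_center (a point): Centre of a like ball already sorted, lying at the low end of the right chute; leave it
- left_chute_end (a point): Where a ball's centre comes to rest at the low front end of the left chute (green end board), 48 mm above the bench, up to 8 mm to either side. The chute is 44 mm wide inside; its outer wall (127 mm left of the pivot) reaches 102 mm above the bench beside the gate, its inner wall (78 mm) 58 mm
- right_chute_end (a point): The same place in the right chute (blue end board), which mirrors the left one
- king: Bystander: finished walnut chess king, 97 mm tall, 38 mm across the foot; origin at the underside. It stands or lies on the round plywood turntable (290 mm across, top 30 mm above the bench) to the right of the sorter; the turntable turns if pushed
- queen: Bystander: finished maple chess queen, 85 mm tall, 38 mm across the foot; origin at the underside. It stands or lies on the round plywood turntable (290 mm across, top 30 mm above the bench) to the right of the sorter; the turntable turns if pushed
- knight: Bystander: finished boxwood chess knight, 69 mm tall, 38 mm across the foot; origin at the underside. It stands or lies on the round plywood turntable (290 mm across, top 30 mm above the bench) to the right of the sorter; the turntable turns if pushed
- rook: Bystander: finished wenge (almost black) chess rook, 52 mm tall, 38 mm across the foot; origin at the underside. It stands or lies on the round plywood turntable (290 mm across, top 30 mm above the bench) to the right of the sorter; the turntable turns if pushed
- depth_stop: Bystander: brass depth stop, a 40 x 14 x 12 mm block with a thin 30 mm rod and a screw, lying near the turntable's rim; origin at the underside. It stands or lies on the round plywood turntable (290 mm across, top 30 mm above the bench) to the right of the sorter; the turntable turns if pushed
- burnisher: Bystander: steel burnisher with a dark wooden handle, 165 mm long, 18 mm thick, lying near the turntable's rim; origin at the underside. It stands or lies on the round plywood turntable (290 mm across, top 30 mm above the bench) to the right of the sorter; the turntable turns if pushed
Not all that is in view belongs to the job. Leave any orange or purple look-alike of the part that bears sorted_ball_center alone.

How it is judged:
By the outcome, as a careful person would: the job done as asked, in the order asked, and still so for the second after the job is handed in, with the robot touching nothing.
It also fails if it takes over 35 s, if anything falls off the work surface, if the arm or the gripper's body presses on something with over 40 N, if the wrist force passes 120 N, or if a joint passes its speed limit or range.

### The arm

A 7-joint arm with a two-finger parallel gripper is mounted at the origin on the work surface. World frame = base frame: x ahead of the robot, y to its left, z up, the work surface at z = 0. Lengths are in m, angles in rad, forces in N, time in s.
With the tool pointing down it reaches from about 0.4 to 0.85 m from the base axis. Payload 10.4 kg.
Tool frame: the origin (TCP) lies at the very end of the fingers, on their centre line; the grasp point (between the pads) lies 19 mm behind it (grasp_offset is the distance from the TCP to the grasp point, in m); z points along the fingers, y is the line along which they close (so a half turn about z gives the same grasp; the last joint's range is limited). The gripper opens to 85 mm and grips with 20 to 120 N. Pads are 22 mm wide; open, the fingers measure 114 mm over their backs; the gripper's body (76 mm by 85 mm) begins 54 mm behind the grasp point. The pads swing forward as they close: fully open they stand 13 mm farther back than shut.
Start: joints at [-1.29, 0.332, -0.065, 1.46, 0.022, 1.35, -0.088], TCP at [0.187, 0.596, 0.231] pointing down, gripper open.
Joint ranges: [-2.6, 2.6], [-0.5, 2.12], [-1.47, 1.34], [0.16, 2.42], [-1.27, 4.41], [0.06, 2.06], [-2.6, 2.6]. Speed limits (rad/s): [2.22, 2.22, 2.79, 2.79, 3.14, 3.14, 3.14].

### API

Orientations are given as a unit quaternion [x, y, z, w].
In Python, from workcell import * gives the robot as it stands.
- The arm moves only by the tool jog_arm, never from a script. Its argument "plan" is a list of rows, each a list of 3 entries, a list of its own where there are three numbers: the turn, a rotation vector about the tool's x, y, z in rad, then the shift along the tool's x, y, z in m, then the finger opening in m, from 0 to 0.0854. A call has 1 to 8 rows; each row is the pose to reach, as a shift and turn from the pose commanded when the call began, along the tool's axes at that moment; what a row does not reach only later rows make up. A row lasts 1/12 s, in which the tool goes at most 41.7 mm and 7.16 degrees, less where a joint would pass 70% of its speed; a pose out of reach is approached as far as the arm can. A call with a gripper value outside its range is refused whole. The fingers move at their own pace and stop on an object; "force" is the grip in N (left out, the last holds). Time passes only in rows, so rows that repeat a pose let the fingers close. It gives the time, the measured TCP pose, the force, the opening and the grip force at its end, in the units of the state.
- get_obs(): the state, without advancing time (a new reading comes with each control period).
- camera(name): name is "side" or "top"; returns a dict with "img" (400x640x3 uint8, red, green, blue), "mtx" (3x3 intrinsics, pixels), "extrinsics" (4x4, takes a point from camera to world coordinates). Camera axes: x right, y down, z forward; pixel columns grow to the right and rows downward; lengths in m; the calibration is good to about 2 mm. A picture is of the moment at which its call begins. There is no depth.
- hand_in(): hands the job in; it is judged then, once.
The state is a dict: "clock": time; "joint_pos": joint angles; "joint_velocities": joint speeds; "tau": joint torques, N m; "position": TCP position; "ee_rot": TCP orientation; "ft_force": force on the tool from outside, world axes, zero at the start; "torque": the same for the moment, N m; "grip_width": opening from 0.0 (shut) to 1.0 (fully open); "grasp_force": force on a finger pad.
Only numpy, scipy, OpenCV 4.12 (cv2) and the standard library are available. Lean on these libraries where they do the work, as an engineer would, in place of code of your own. Each camera call takes 0.05 s, during which the arm holds its last target. There are 200 camera calls.

## Working session

There is one attempt and no reset: what is moved stays moved. The work goes in short steps, Python scripts to look and compute and a tool call to move; the robot and the scene stay as the last step left them, time stands still between calls to the robot, and variables do not carry over. Pictures are saved under pics/ and viewed, at most 10 in all, crops included, and the job is handed in when it is done.

Besides the shell and the picture viewer there is one more tool, called as name(argument=value, ...) on one line, values as JSON. jog_arm: Moves the arm, as the interface text tells. Its arguments: {"type":"object","properties":{"plan":{"type":"array"},"force":{"type":"number"}},"required":["plan"]}

```bash
mkdir -p pics; python3 - <<'E'
from workcell import *
import cv2,numpy as np
o=get_obs();print(o)
for n in("top","side"):
    c=camera(n);cv2.imwrite(f"pics/{n}0.png",c["img"][:,:,::-1]);print(n,c["mtx"].tolist(),np.round(c["extrinsics"],4).tolist())
    np.savez(f"{n}0.npz",**c)
E
```

```text
{'clock': 0.0, 'joint_pos': array([-1.28958893,  0.33284835, -0.06472101,  1.46097293,  0.02160858,
        1.34991278, -0.08850202]), 'joint_velocities': array([-0.00216168, -0.00103672, -0.00039959,  0.00044337,  0.0017489 ,
        0.00014683,  0.00036595]), 'tau': array([-1.57553668e-04, -6.25459170e+01,  4.88416920e-02, -3.91602981e+01,
        1.62283442e-02,  1.01063296e-02,  2.80308385e-06]), 'position': array([0.18685138, 0.59600257, 0.23051559]), 'ee_rot': array([ 1.51299687e-01,  9.88487674e-01, -7.18865204e-04, -7.41198166e-05]), 'ft_force': array([ 0.54000813, -0.27084319,  0.6765227 ]), 'torque': array([-0.00295978,  0.04915923, -0.01417608]), 'grasp_force': 0.0, 'grip_width': 0.997513367391706}
top [[465.8789008373342, 0.0, 319.15110703191056], [0.0, 465.8789008373342, 197.22446261998599], [0.0, 0.0, 1.0]] [[0.0287, -0.9879, 0.1524, 0.3411], [-0.9994, -0.0255, 0.0227, -0.1298], [-0.0186, -0.153, -0.9881, 1.0633], [0.0, 0.0, 0.0, 1.0]]
side [[519.0854074758714, 0.0, 311.904724789508], [0.0, 519.0854074758714, 208.85424247613], [0.0, 0.0, 1.0]] [[0.9008, -0.2652, 0.3438, 0.0716], [-0.4338, -0.5866, 0.6839, -1.0307], [0.0203, -0.7652, -0.6434, 0.9284], [0.0, 0.0, 0.0, 1.0]]
```

View pics/top0.png

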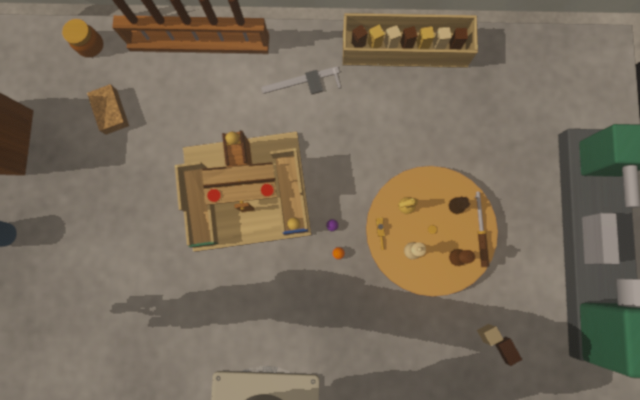

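View pics/side0.png

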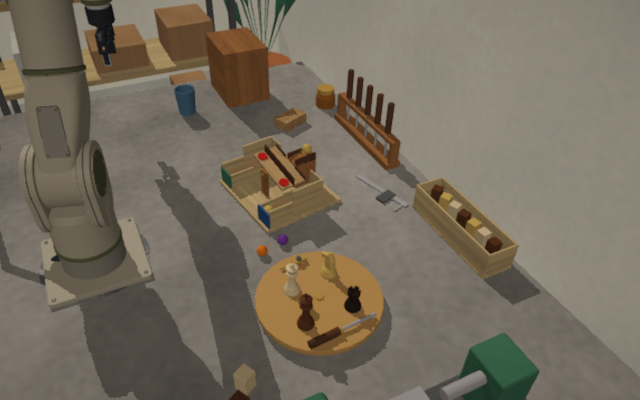

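The top view shows the sorter with red pads at about (213,196) and (267,190), the waiting ball at (232,138) and the sorted ball at (293,224). In the side view the pads are at (262,156) and (284,182) and the waiting ball is at (307,149).

```bash
cat > h.py <<'E'
import cv2,numpy as np
def ray(c,p):
    d=np.linalg.inv(c["mtx"])@[p[0],p[1],1.];E=c["extrinsics"];d=E[:3,:3]@d
    return E[:3,3],d/np.linalg.norm(d)
def tri(c1,p1,c2,p2):
    (a,u),(b,v)=ray(c1,p1),ray(c2,p2)
    s=np.linalg.lstsq(np.c_[u,-v],b-a,rcond=None)[0]
    x,y=a+s[0]*u,b+s[1]*v
    return (x+y)/2,np.linalg.norm(x-y)
def plane(c,p,z):
    a,u=ray(c,p);return a+u*(z-a[2])/u[2]
def proj(c,X):
    E=np.linalg.inv(c["extrinsics"]);q=c["mtx"]@(E[:3,:3]@X+E[:3,3]);return q[:2]/q[2]
def blobs(c,kind,box,amin=8):
    h=cv2.cvtColor(c["img"],cv2.COLOR_RGB2HSV).astype(int)
    H,S,V=h[...,0],h[...,1],h[...,2]
    m={"red":((H<5)|(H>174))&(S>170)&(V>100),"yel":(H>16)&(H<30)&(S>120)&(V>120)}[kind].astype(np.uint8)
    k=np.zeros_like(m);x0,y0,x1,y1=box;k[y0:y1,x0:x1]=m[y0:y1,x0:x1]
    n,_,st,ce=cv2.connectedComponentsWithStats(k)
    return [(np.round(ce[i],1).tolist(),st[i].tolist()) for i in range(1,n) if st[i,4]>=amin]
E
python3 - <<'E'
from h import *
t=np.load("top0.npz");s=np.load("side0.npz")
for n,c,b,bb,b2 in(("top",t,(190,170,290,210),(215,120,255,165),(280,210,310,240)),("side",s,(245,145,300,195),(290,135,325,170),(250,200,300,235))):
    print(n,"red",blobs(c,"red",b));print("yel",blobs(c,"yel",bb),blobs(c,"yel",b2))
a=cv2.resize(t["img"][115:255,165:325],None,fx=5,fy=4.2*5/4.2,interpolation=2)[:600]
cv2.imwrite("pics/tz.png",a[:,:,::-1])
a=cv2.resize(s["img"][125:240,210:345],None,fx=5,fy=5,interpolation=2)
cv2.imwrite("pics/sz.png",a[:,:,::-1])
E
```

```text
top red [([266.6, 189.6], [262, 185, 10, 10, 82]), ([213.4, 195.0], [208, 190, 12, 11, 98])]
yel [([230.5, 137.8], [225, 132, 12, 13, 119])] [([292.7, 218.8], [282, 210, 23, 20, 304])]
side red [([262.0, 156.0], [258, 153, 9, 7, 49]), ([283.4, 181.9], [279, 179, 10, 7, 54])]
yel [([306.1, 148.1], [302, 144, 9, 10, 61]), ([291.2, 166.7], [290, 163, 4, 7, 21])] [([268.1, 207.6], [264, 205, 9, 7, 45])]
```

View pics/tz.png

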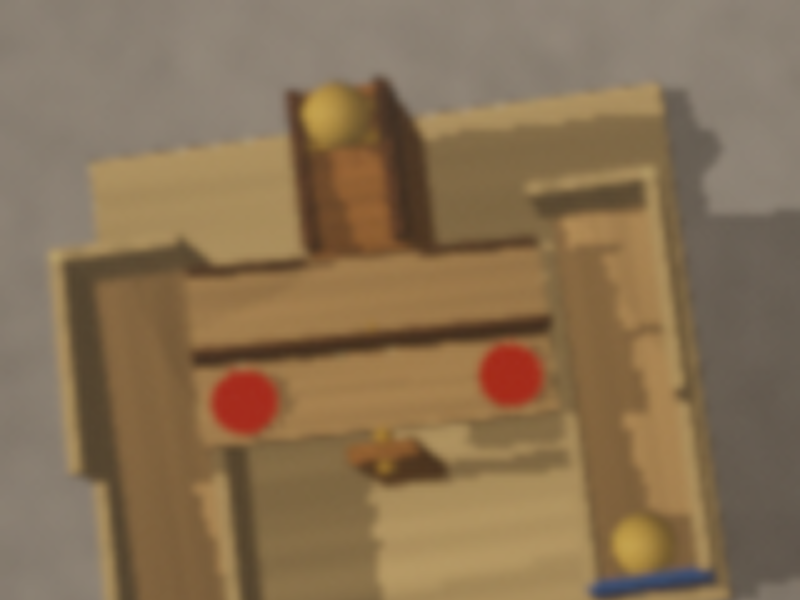

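View pics/sz.png

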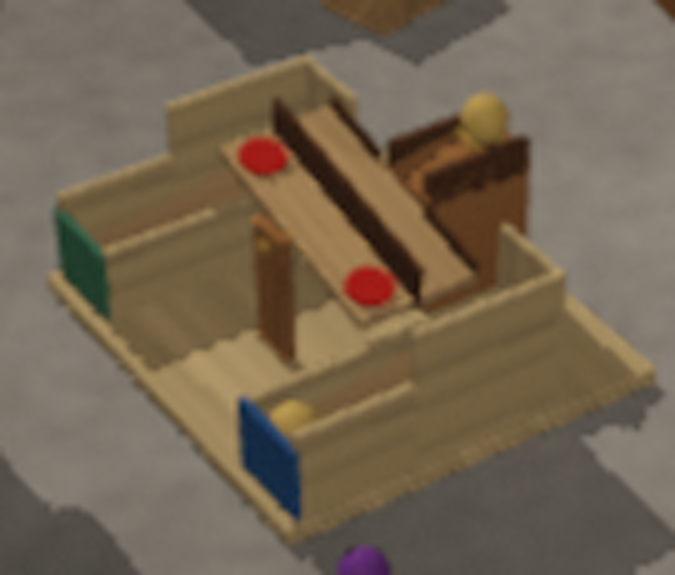

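The zoomed crops put the waiting ball at about (232,138.4) in the top view and (307,149) in the side view. The left pad is raised and the gate is tipped right.

```bash
python3 - <<'E'
from h import *
from scipy.spatial.transform import Rotation as R
from workcell import get_obs
t=np.load("top0.npz");s=np.load("side0.npz")
P={}
for n,a,b in(("padL",(213.6,195.2),(262.3,156.1)),("padR",(267,189.7),(283.6,182)),("ball",(231.8,138.3),(306.9,148.9)),("sorted",(293,223.6),(268.5,208.5))):
    P[n],e=tri(t,a,s,b);print(n,P[n].round(4),round(e,4),"top-plane",[plane(t,a,z).round(4).tolist() for z in {"padL":[.106],"padR":[.078],"ball":[.1155],"sorted":[.048]}[n]])
L,Rr,B=plane(t,(213.6,195.2),.106),plane(t,(267,189.7),.078),plane(t,(231.8,138.3),.1155)
d=(L-Rr)[:2];yaw=np.arctan2(-d[0],d[1]);print("yaw pads",yaw)
M=((L+Rr)/2)[:2];ex=np.array([np.cos(yaw),np.sin(yaw)])
piv=M+.039*ex;f=B[:2]-piv;print("piv",piv,"ball in sorter",f@ex,f@[-ex[1],ex[0]],"yaw from ball-mid",np.arctan2(*(B[:2]-M)[::-1]))
E
```

```text
padL [0.4876 0.1146 0.1001] 0.0012 top-plane [[0.4873, 0.113, 0.106]]
padR [0.5056 0.0057 0.0787] 0.0016 top-plane [[0.5065, 0.0055, 0.078]]
ball [0.6092 0.0805 0.1121] 0.0002 top-plane [[0.6081, 0.0797, 0.1155]]
sorted [ 0.4372 -0.0511  0.052 ] 0.0005 top-plane [[0.4378, -0.0508, 0.048]]
yaw pads 0.17691707134385246
piv [0.53532004 0.06609631] ball in sorter 0.07408849557845783 0.0006152145023368386 yaw from ball-mid 0.18235713339645657
```

```bash
cat > go.py <<'E'
import sys,numpy as np
from scipy.spatial.transform import Rotation as R
from workcell import get_obs
o=get_obs();r=R.from_quat(o["ee_rot"]);T=np.array(eval(sys.argv[1]))
c,s=np.cos(.18),np.sin(.18)
D=R.from_matrix(np.array([[-c,s,0],[-s,-c,0],[0,0,1]])@np.diag([1,-1,-1]))
print("t",o["clock"],"pos",o["position"].round(4),"F",o["ft_force"].round(2),"grip",round(o["grip_width"],3),"turn",(r.inv()*D).as_rotvec().round(4))
for t in T.reshape(-1,3): print("shift",r.inv().apply(t-o["position"]).round(4),"dist",np.linalg.norm(t-o["position"]).round(3))
E
python3 go.py "[[.487,.112,.2],[.487,.112,.12]]"
```

```text
t 0.1 pos [0.1869 0.596  0.2306] F [ 0.17  0.16 -0.39] grip 0.999 turn [-1.300e-03 -2.000e-04 -4.838e-01]
shift [-0.4312 -0.3721  0.0311] dist 0.57
shift [-0.4312 -0.372   0.1111] dist 0.58
```

jog_arm(plan=[[[0,0,-0.06],[-0.027,-0.023,0],0],[[0,0,-0.12],[-0.054,-0.0465,0],0],[[0,0,-0.18],[-0.081,-0.07,0],0],[[0,0,-0.24],[-0.108,-0.093,0],0],[[0,0,-0.3],[-0.135,-0.116,0],0],[[0,0,-0.36],[-0.162,-0.14,0],0],[[0,0,-0.42],[-0.189,-0.163,0],0],[[0,0,-0.484],[-0.216,-0.186,0],0]], force=40)

```text
clock: 0.77
position: [0.3379, 0.3525, 0.2311]
ee_rot: [-0.091, 0.996, -0.0, -0.0]
ft_force: [0.6, 0.6, 0.1]
grip_width: -0.001
grasp_force: 0.0
```

```bash
python3 go.py "[[.487,.112,.2],[.487,.112,.12]]"
```

```text
t 0.7667 pos [0.3379 0.3525 0.2311] F [0.56 0.57 0.08] grip -0.001 turn [-0.     -0.0003  0.003 ]
shift [-0.1028 -0.2636  0.0311] dist 0.285
shift [-0.1028 -0.2636  0.1111] dist 0.304
```

jog_arm(plan=[[[0,0,0],[-0.012,-0.033,0.002],0],[[0,0,0],[-0.026,-0.066,0.006],0],[[0,0,0],[-0.039,-0.1,0.01],0],[[0,0,0],[-0.052,-0.133,0.015],0],[[0,0,0],[-0.065,-0.166,0.02],0],[[0,0,0],[-0.078,-0.2,0.025],0],[[0,0,0],[-0.091,-0.233,0.03],0],[[0,0,0],[-0.103,-0.2625,0.031],0]])

```text
clock: 1.43
position: [0.4861, 0.1121, 0.1994]
ee_rot: [-0.09, 0.996, -0.0, -0.001]
ft_force: [-0.4, 0.0, -0.5]
grip_width: -0.004
grasp_force: 0.0
```

```bash
python3 go.py "[[.487,.112,.2],[.487,.112,.12],[.487,.112,.076]]"
```

```text
t 1.4333 pos [0.4861 0.1121 0.1994] F [-0.43  0.   -0.49] grip -0.004 turn [-0.0004 -0.0011 -0.0007]
shift [-0.0009 -0.0002 -0.0006] dist 0.001
shift [-0.001  -0.0002  0.0794] dist 0.079
shift [-0.001  -0.0002  0.1234] dist 0.123
```

jog_arm(plan=[[[0,0,0],[0,0,0.025],0],[[0,0,0],[0,0,0.05],0],[[0,0,0],[0,0,0.07],0],[[0,0,0],[0,0,0.08],0],[[0,0,0],[0,0,0.08],0]])

```text
clock: 1.85
position: [0.4843, 0.1141, 0.1182]
ee_rot: [-0.09, 0.996, -0.001, -0.002]
ft_force: [-1.5, -0.9, -0.1]
grip_width: -0.001
grasp_force: 0.0
```

```bash
python3 - <<'E'
from h import *
from workcell import *
c=camera("side");a=cv2.resize(c["img"][110:240,210:345],None,fx=4.5,fy=4.5,interpolation=2)
cv2.imwrite("pics/s1.png",a[:,:,::-1]);print(proj(c,get_obs()["position"]))
E
```

```text
[261.46255225 150.42808425]
```

View pics/s1.png

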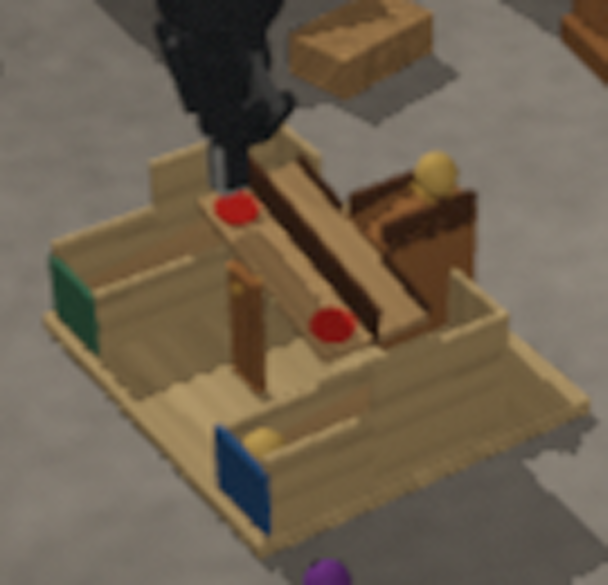

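The fingertip stands about 12 mm above the left red pad (tip at crop (237,185), pad at (237,208)), clear of the fence. Next I press down.

jog_arm(plan=[[[0,0,0],[-0.002,0.001,0.005],0],[[0,0,0],[-0.002,0.001,0.01],0],[[0,0,0],[-0.002,0.001,0.015],0],[[0,0,0],[-0.002,0.001,0.02],0],[[0,0,0],[-0.002,0.001,0.025],0],[[0,0,0],[-0.002,0.001,0.03],0],[[0,0,0],[-0.002,0.001,0.033],0],[[0,0,0],[-0.002,0.001,0.035],0]])

```text
clock: 2.57
position: [0.4875, 0.116, 0.0849]
ee_rot: [-0.09, 0.996, 0.0, -0.0]
ft_force: [-0.5, 1.3, 1.8]
grip_width: -0.001
grasp_force: 0.8
```

jog_arm(plan=[[[0,0,0],[0,-0.002,0.002],0],[[0,0,0],[0,-0.002,0.004],0],[[0,0,0],[0,-0.002,0.006],0],[[0,0,0],[0,-0.002,0.008],0],[[0,0,0],[0,-0.002,0.009],0],[[0,0,0],[0,-0.002,0.01],0],[[0,0,0],[0,-0.002,0.01],0]])

```text
clock: 3.15
position: [0.4885, 0.1136, 0.079]
ee_rot: [-0.089, 0.996, 0.001, 0.0]
ft_force: [-19.8, -5.7, 50.1]
grip_width: 0.002
grasp_force: 23.9
```

jog_arm(plan=[[[0,0,0],[0,0,-0.01],0],[[0,0,0],[0,0,-0.04],0],[[0,0,0],[0,0,-0.075],0],[[0,0,0],[0,0,-0.1],0],[[0,0,0],[0,0,-0.11],0],[[0,0,0],[0,0,-0.11],0]])

```text
clock: 3.65
position: [0.4892, 0.114, 0.1876]
ee_rot: [-0.09, 0.996, 0.001, 0.002]
ft_force: [-0.4, 0.9, -0.3]
grip_width: -0.002
grasp_force: 0.0
```

```bash
python3 - <<'E'
from h import *
from workcell import *
t,s=camera("top"),camera("side")
print(blobs(t,"red",(190,170,290,210)));print(blobs(s,"red",(245,145,300,195)))
cv2.imwrite("pics/s2.png",cv2.resize(s["img"][90:240,210:345],None,fx=4,fy=4,interpolation=2)[:,:,::-1])
p0=np.array([.6087,.0801,.135]);c,q=np.cos(.18),np.sin(.18)
for k in(.06,.03,-.01):print(p0+k*np.array([c,q,0]))
E
python3 go.py "[[.668,.091,.19],[.668,.091,.114]]"
```

```text
[([263.5, 186.9], [259, 183, 10, 10, 44]), ([215.5, 196.9], [211, 192, 10, 11, 80])]
[([262.2, 162.8], [258, 161, 9, 5, 32]), ([283.2, 173.9], [279, 171, 9, 6, 35])]
[0.66773062 0.09084177 0.135     ]
[0.63821531 0.08547089 0.135     ]
[0.59886156 0.0783097  0.135     ]
t 3.75 pos [0.4876 0.1137 0.1844] F [-0.32  1.06 -0.48] grip 0.003 turn [-0.0001 -0.0007  0.0001]
shift [-0.1734 -0.0546 -0.0057] dist 0.182
shift [-0.1735 -0.0546  0.0703] dist 0.195
```

View pics/s2.png

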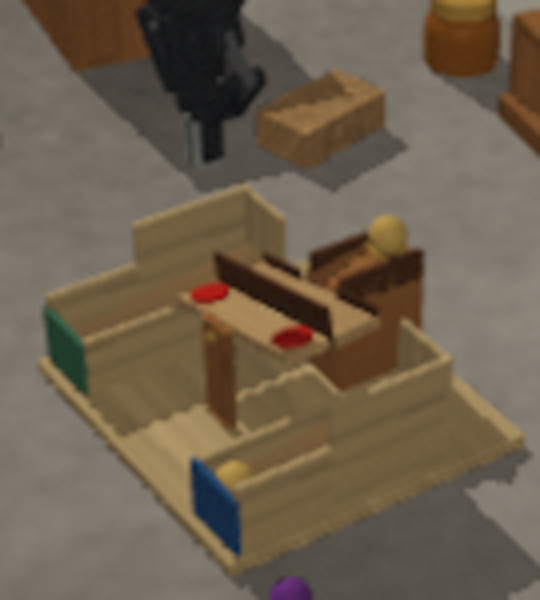

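The gate has rocked over: the left pad is now low (crop (210,293)), and the ball is still in its cradle. Now I move behind the ball.

jog_arm(plan=[[[0,0,0],[-0.035,-0.011,-0.005],0],[[0,0,0],[-0.07,-0.022,-0.01],0],[[0,0,0],[-0.105,-0.033,-0.01],0],[[0,0,0],[-0.14,-0.044,-0.01],0],[[0,0,0],[-0.173,-0.0545,-0.005],0],[[0,0,0],[-0.1735,-0.0545,0.01],0],[[0,0,0],[-0.1735,-0.0545,0.03],0],[[0,0,0],[-0.1735,-0.0545,0.03],0]])

```text
clock: 4.42
position: [0.6658, 0.0905, 0.1482]
ee_rot: [-0.09, 0.996, -0.001, -0.005]
ft_force: [-1.8, -0.1, -1.1]
grip_width: 0.001
grasp_force: 0.0
```

```bash
python3 go.py "[[.668,.091,.117],[.636,.085,.117],[.599,.078,.117]]"; python3 - <<'E'
from h import *
t=np.load("top0.npz");s=np.load("side0.npz")
print(tri(t,(215.5,196.9),s,(262.2,162.8)),tri(t,(263.8,187.2),s,(283.2,173.9)))
E
```

```text
t 4.4167 pos [0.6658 0.0905 0.1482] F [-1.76 -0.13 -1.09] grip 0.001 turn [-0.001  -0.0098 -0.0005]
shift [-0.0026  0.0001  0.0312] dist 0.031
shift [ 0.03   -0.0001  0.0315] dist 0.043
shift [ 0.0676 -0.0004  0.0319] dist 0.075
(array([0.48736549, 0.11642821, 0.07619554]), np.float64(0.001900684146559341)) (array([0.50657232, 0.00929969, 0.10307109]), np.float64(0.0018484526261090505))
```

jog_arm(plan=[[[0,0,0],[0,0,0.012],0],[[0,0,0],[0,0,0.024],0],[[0,0,0],[0,0,0.031],0],[[0,0,0],[0,0,0.031],0],[[0,0,0],[0.008,0,0.031],0],[[0,0,0],[0.018,0,0.031],0],[[0,0,0],[0.024,0,0.031],0],[[0,0,0],[0.024,0,0.031],0]])

```text
clock: 5.08
position: [0.644, 0.0868, 0.1253]
ee_rot: [-0.09, 0.996, 0.0, 0.0]
ft_force: [0.5, 0.3, 0.4]
grip_width: -0.001
grasp_force: 0.0
```

```bash
python3 go.py "[[.636,.085,.117],[.599,.078,.117]]"; python3 - <<'E'
from h import *
from workcell import *
t=camera("top");s=camera("side")
print(blobs(s,"yel",(290,135,325,170)))
a=cv2.resize(t["img"][95:195,185:285],None,fx=4,fy=4,interpolation=2);b=cv2.resize(s["img"][90:190,250:350],None,fx=4,fy=4,interpolation=2)
cv2.imwrite("pics/b3.png",np.hstack([a,b])[:,:,::-1])
E
```

```text
t 5.0833 pos [0.644  0.0868 0.1253] F [0.54 0.32 0.39] grip -0.001 turn [ 0.0006  0.0009 -0.    ]
shift [ 0.0082 -0.0004  0.0083] dist 0.012
shift [ 0.0459 -0.0006  0.0083] dist 0.047
[([306.1, 148.2], [302, 144, 9, 11, 64]), ([294.7, 166.7], [290, 162, 12, 8, 30])]
```

View pics/b3.png

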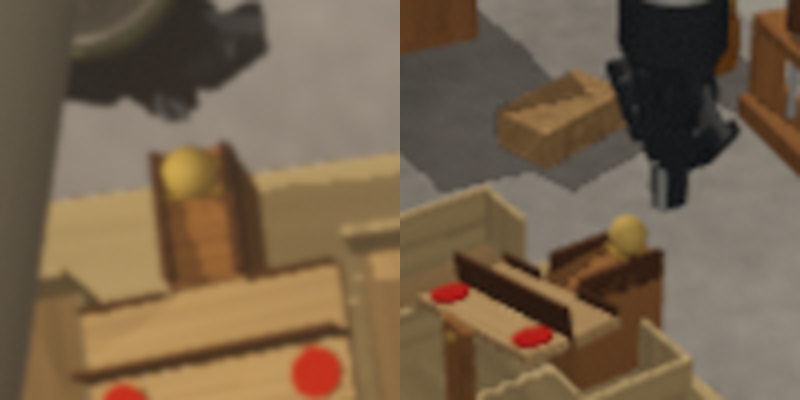

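The fingertip stands just behind the ball (top crop: tip (175,100), ball (190,172)), but it is about 8 mm too high. I will lower it and then push slowly.

jog_arm(plan=[[[0,0,0],[0,0,0.005],0],[[0,0,0],[0,0,0.008],0],[[0,0,0],[0.004,0,0.008],0],[[0,0,0],[0.009,0,0.008],0],[[0,0,0],[0.014,0,0.008],0],[[0,0,0],[0.019,0,0.008],0],[[0,0,0],[0.024,0,0.008],0],[[0,0,0],[0.028,0,0.008],0]])

```text
clock: 5.85
position: [0.6164, 0.0818, 0.1163]
ee_rot: [-0.09, 0.996, 0.0, -0.0]
ft_force: [0.4, -0.8, 0.0]
grip_width: 0.0
grasp_force: 0.0
```

```bash
python3 go.py "[[.609,.08,.117],[.65,.088,.117],[.65,.088,.19]]"; python3 - <<'E'
from h import *
from workcell import *
t=camera("top");s=camera("side")
print(blobs(s,"yel",(290,135,325,170)))
cv2.imwrite("pics/b4.png",np.hstack([cv2.resize(c["img"][y:y+170,x:x+140],None,fx=2.8,fy=2.8,interpolation=2) for c,x,y in((t,165,95),(s,210,90))])[:,:,::-1])
E
```

```text
t 5.85 pos [0.6164 0.0818 0.1163] F [ 0.36 -0.77  0.03] grip 0.0 turn [ 0.0002 -0.0006  0.0001]
shift [ 0.0076 -0.0005 -0.0007] dist 0.008
shift [-0.0342  0.     -0.0007] dist 0.034
shift [-0.0342  0.0001 -0.0737] dist 0.081
[([307.8, 151.0], [306, 149, 5, 5, 12]), ([293.5, 154.3], [290, 151, 9, 8, 54]), ([303.7, 152.6], [302, 151, 5, 4, 11]), ([295.2, 166.8], [290, 162, 14, 8, 32])]
```

View pics/b4.png

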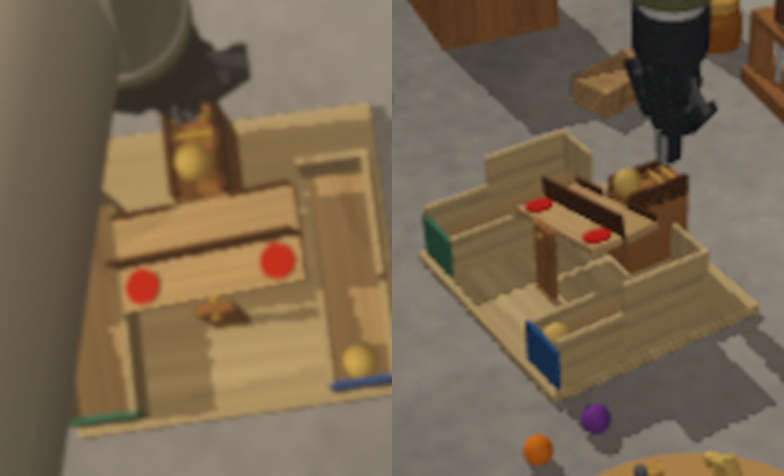

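The ball has cleared both bars and is rolling down the ramp (side crop (627,183)). I'll back off behind the sill and raise the arm.

jog_arm(plan=[[[0,0,0],[-0.01,0,-0.005],0],[[0,0,0],[-0.025,0,-0.02],0],[[0,0,0],[-0.035,0,-0.045],0],[[0,0,0],[-0.035,0,-0.07],0],[[0,0,0],[-0.035,0,-0.09],0],[[0,0,0],[-0.035,0,-0.1],0],[[0,0,0],[-0.035,0,-0.1],0],[[0,0,0],[-0.035,0,-0.1],0]])

```text
clock: 6.62
position: [0.6514, 0.0884, 0.2155]
ee_rot: [-0.09, 0.996, 0.0, -0.0]
ft_force: [-0.8, 0.4, -0.9]
grip_width: 0.004
grasp_force: 0.0
```

jog_arm(plan=[[[0,0,0],[0,0,0],0],[[0,0,0],[0,0,0],0],[[0,0,0],[0,0,0],0],[[0,0,0],[0,0,0],0],[[0,0,0],[0,0,0],0],[[0,0,0],[0,0,0],0],[[0,0,0],[0,0,0],0],[[0,0,0],[0,0,0],0]])

```text
clock: 7.28
position: [0.6517, 0.0883, 0.2163]
ee_rot: [-0.09, 0.996, 0.0, 0.0]
ft_force: [-0.4, 0.6, -0.3]
grip_width: -0.001
grasp_force: 0.0
```

jog_arm(plan=[[[0,0,0],[0,0,0],0],[[0,0,0],[0,0,0],0],[[0,0,0],[0,0,0],0],[[0,0,0],[0,0,0],0],[[0,0,0],[0,0,0],0],[[0,0,0],[0,0,0],0],[[0,0,0],[0,0,0],0],[[0,0,0],[0,0,0],0]])

```text
clock: 7.95
position: [0.6517, 0.0883, 0.2163]
ee_rot: [-0.09, 0.996, 0.0, 0.0]
ft_force: [-0.5, -0.0, -0.3]
grip_width: 0.0
grasp_force: 0.0
```

```bash
python3 - <<'E'
from h import *
from workcell import *
t=camera("top");s=camera("side");print(get_obs()["clock"],get_obs()["position"],proj(s,np.array([.401,.152,.048])),proj(t,np.array([.401,.152,.048])))
cv2.imwrite("pics/b5.png",np.hstack([cv2.resize(c["img"][y:y+170,x:x+140],None,fx=2.8,fy=2.8,interpolation=2) for c,x,y in((t,165,95),(s,210,90))])[:,:,::-1])
E
```

```text
8.05 [0.65167713 0.08833214 0.21630393] [230.24805325 171.38933456] [199.77863128 237.89290422]
```

View pics/b5.png

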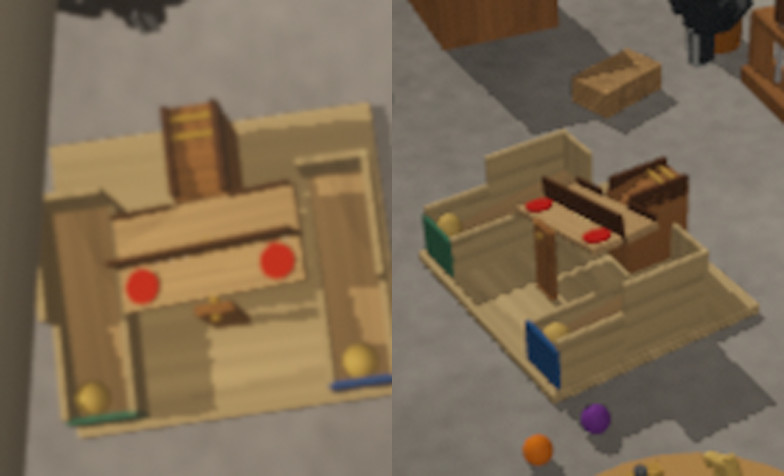

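The ball lies at the green end board of the left chute (top crop (92,398), about (198,237) in the full image). I'll wait briefly, then hand in once it is still.

jog_arm(plan=[[[0,0,0],[0,0,0],0],[[0,0,0],[0,0,0],0],[[0,0,0],[0,0,0],0],[[0,0,0],[0,0,0],0],[[0,0,0],[0,0,0],0],[[0,0,0],[0,0,0],0],[[0,0,0],[0,0,0],0],[[0,0,0],[0,0,0],0]])

```text
clock: 8.72
position: [0.6517, 0.0883, 0.2163]
ee_rot: [-0.09, 0.996, 0.0, 0.0]
ft_force: [0.5, 0.4, -0.2]
grip_width: 0.001
grasp_force: 0.0
```

```bash
python3 - <<'E'
from h import *
from workcell import *
a=camera("top")["img"][210:255,185:225].astype(int)
for _ in range(5):b=camera("top")["img"][210:255,185:225].astype(int)
d=abs(a-b).max();print(d)
if d<25: print(hand_in())
E
```

```text
3
the job is handed in; nothing more can be done
None
```

The gate was pressed fully over to the left, the ball rolled down and lies still at the left chute's green end, and the job was handed in at about 9 s; the press peaked at about 50 N on the fingertip.

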